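# Put the red engine to bed in the toy engine shed

## Robot

A 6-joint arm with a two-finger parallel gripper is mounted at the origin on the work surface. World frame = base frame: x ahead of the robot, y to its left, z up, the work surface at z = 0. Lengths are in m, angles in degrees, forces in N, time in s.
With the tool pointing down it reaches from about 0.35 to 0.875 m from the base axis. Payload 4.2 kg.
Tool frame: the origin (TCP) lies on the centre line of the jaws, within the pads' length; the fingertips stand 8 mm ahead of it and the grasp point (between the pads) lies 11 mm behind it; z points along the fingers, y is the direction in which the jaws open and shut (so a half turn about z gives the same grasp; the last joint's range is limited). The gripper opens to 87 mm and grips with 3 to 60 N. Pads are 19 mm wide; open, the fingers measure 117 mm over their backs; the gripper's body (75 mm by 190 mm) begins 51 mm behind the grasp point.
Start: joints at [-57.892, 22.042, 0.453, 0, -68.411, -14.817], TCP at [0.186, -0.597, 0.231] pointing down, gripper open.
Joint ranges: [-179.83, 179.83], [-69.29, 118.12], [-61.27, 80.66], [-181.25, 117.63], [-171.15, -9.14], [-177.46, 177.46]. Speed limits (degrees/s): [159.86, 159.86, 180, 180, 180, 180].

## Interface

Orientations are given as a 3x3 rotation matrix whose columns are the frame's x, y, z axes.
In Python, from station import sense, capture, finish_job, recognise gives the robot as it stands.
- The arm moves only by the tool apply_moves, never from a script. Its argument "plan" is a list that holds one entry, the list of rows, each a list of 7 numbers: the opening in per cent of the stroke, from 0 (shut) to 100 (fully open), then the shift along the world's x, y, z in units of 25 mm (1.0 is 25 mm), then the turn, a rotation vector about the world's x, y, z in rad. A call has 1 to 12 rows; each row shifts and turns the pose as measured when the row begins; what a row does not reach is not made up. A row lasts 1/12 s, in which the tool goes at most 41.7 mm and 7.16 degrees, less where a joint would pass 70% of its speed; a pose out of reach is approached as far as the arm can. A call is refused whole if a number of a shift passes 1 or a number of a turn 0.125, either way. A call with a gripper value outside its range is refused whole. The fingers move at their own pace and stop on an object; the grip force is fixed at half the most. Time passes only in rows, so rows that do not move let the fingers close. It gives the time, the measured TCP pose, the force and the opening at its end, in the units of the state.
- sense(): the state, without advancing time (a new reading comes with each control period).
- capture(name): name is "scene" or "top" or "wrist"; returns a dict with "pixels" (480x640x3 uint8, red, green, blue), "depth" (480x640 float32, m along the optical axis (not along the pixel's ray), 0 where there is no reading), "mtx" (3x3 intrinsics, pixels), "distortion" ([k1, k2, p1, p2, k3] as OpenCV has them; the pictures are not rectified), "R" (3x3) and "t" (3): a world point X has camera coordinates R X + t; the wrist camera has in their place "mount" (4x4, takes a point from camera to tool coordinates, whose origin is the TCP and whose axes are the flange's). Camera axes: x right, y down, z forward; pixel columns grow to the right and rows downward; lengths in m; the calibration is good to about 2 mm. A picture is of the moment at which its call begins: read the wrist's pose just before it.
- finish_job(): hands the job in, once; it reports no verdict.
Trained networks look in a picture, given as the dict that the camera call returned (one of the last four; its "shot" number tells which), for a name from the list of things; names that differ only in an ending like _2 or _b are one class to them, and where a whole thing is asked for, a point or a joint stands for the part that bears it (a point fixed in the world has none). Each returns a list of dicts, best first, with "score" (0 to 1); they miss things now and then, are a little off and sometimes report something else, mostly with a low value. They report only what shows in the picture. A call takes as long as a camera call. They do not tell look-alikes from the thing itself.
- recognise(label, picture): "at" ([x, y, z] in m, in the coordinates of the camera as it stood for that picture, good to about 4 mm: the middle of the surface that is visible of it).
The state is a dict: "time_s": time; "joints": joint angles; "joint_velocities": joint speeds; "effort": joint torques, N m; "tcp_pos": TCP position; "ee_rot": TCP orientation; "wrist_force": force on the tool from outside, world axes, zero at the start; "moment": the same for the moment, N m; "gripper_width": opening from 0.0 (shut) to 1.0 (fully open).
Only numpy, scipy, OpenCV 4.12 (cv2) and the standard library are available. Lean on these libraries where they do the work, as an engineer would, in place of code of your own. Each camera call takes 0.05 s, during which the arm holds its last target.

## Task

The toy train shed has two bays and one sliding green door that stands half across both. Without lifting the red engine off its track, push it fully into the bay at the end of its own track, then gently slide the door, without slamming it, right across that bay until it is shut against the frame. Leave the blue van and the other toys where they stand.

Things in the scene. Friction and masses are not known exactly. Their poses are not given: they have to be found in the camera images.
- shed: Toy train shed, two bays side by side, black roof. Origin on the table (z 0), mid mouth, at the walls' front edge. +x points inwards, -x out along the tracks, +y to one bay. Walls and partition 10 mm thick, 74 high, x 0 to 130 (back wall's inner face). Roof only over x 45 to 145, top z 87: the first 45 mm of each bay is open above. Red jambs, x -26 to 0, 78 high, inner faces at y +80 and -80.
- bay_plus (a point): Middle of the mouth of the shed's +y bay, at shed (0, +40, 6) mm, on the running surface of its light wooden track. The bay is 70 mm wide. The track lies along shed x from -295 to 130, surface at z 6, kerbs to z 12 with 50 mm clear between them; at its outer end a buffer stop, x -295 to -275, 20 mm high.
- bay_minus (a point): The same for the -y bay and its track: shed (0, -40, 6) mm.
- door (a joint): Green door, 80 mm wide, z 14 to 70, in front of the walls at shed x -20 to -10, no rail above. Value in m: 0 = shut over the +y bay, edge on the +y jamb (door centre at shed y +40 mm); 0.080 = shut over the -y bay (centre at y -40). Starts 0.026 to 0.054, partly blocking both bays. Slides either way with 1.5 N drag, no spring, stays where left.
- door_handle (a point): Middle of the top of the door's yellow upright handle block (moves with the door): shed x -37, z 67 mm. The block, in the middle of the door, is 14 mm wide along the slide, 50 mm high (z 17 to 67) and stands 34 mm out of the door's outer face (shed x -54 to -20). Push on its side.
- red_engine: Loose red toy locomotive, 100 mm long (its x, front towards the shed), 46 wide over the wheels, 59 high, about 0.16 kg. Origin under its middle, at wheel underside, on the track. The wheels do not turn: it slides and stays where left. Starts on either track, outside the shed, its middle 155 to 195 mm out from the mouth.
- red_rear (a point): Middle of the red engine's rear end, 50 mm behind its origin along its -x and 30 mm above the wheel underside. The cab's flat back, 36 mm wide, reaches from 22 to 56 mm above the wheel underside; the black cab roof above it is at 55 to 59 mm.
- blue_van: Loose blue toy van with a grey roof, 100 x 46 x 57 mm, on the other track, likewise outside the shed. Origin under its middle. To be left alone.
- tree: Loose toy tree, 52 mm wide, 78 mm high, origin under its middle. Bystander.
- bus: Loose yellow toy bus, 95 x 42 x 52 mm, origin under its middle. Bystander.
- house: Loose red toy house with a blue roof, 66 x 60 x 68 mm, origin under its middle. Bystander.
There are look-alikes about, which are no part of the job. What is shaped like the red_engine but orange, pink or purple is not meant.

How it is judged:
By the outcome, as a careful person would: the job done as asked, in the order asked, and still so for the second after the job is handed in, with the robot touching nothing.
It also fails if it takes over 61 s, if anything falls off the work surface, if the arm or the gripper's body presses on something with over 40 N, if the wrist force passes 120 N, or if a joint passes its speed limit or range.

## Working session

There is one attempt and no reset: what is moved stays moved. The work goes in short steps, Python scripts to look and compute and a tool call to move; the robot and the scene stay as the last step left them, time stands still between calls to the robot, and variables do not carry over. Pictures are saved under pics/ and viewed, and the job is handed in when it is done.

Besides the shell and the picture viewer there is one more tool, called after "Request:" in YAML: its name, and indented under it one key for each argument. apply_moves: Moves the arm, as the interface text tells. Its arguments: {"type":"object","properties":{"plan":{"type":"array","items":{"type":"array","items":{"type":"array","items":{"type":"number"}}}}},"required":["plan"]}

```bash
ls; mkdir -p pics
cat > h.py <<'E'
import numpy as np, cv2
from station import sense, capture, finish_job, recognise
def save(c,n): cv2.imwrite('pics/'+n+'.png', cv2.cvtColor(c['pixels'],cv2.COLOR_RGB2BGR))
def w(c,p): return np.array(c['R']).T@(np.array(p)-np.array(c['t']))
def world(c):
    K=np.array(c['mtx']);d=np.array(c['distortion'])
    v,u=np.mgrid[0:480,0:640]
    n=cv2.undistortPoints(np.stack([u,v],-1).reshape(-1,1,2).astype(np.float64),K,d).reshape(480,640,2)
    D=c['depth'].astype(float)
    P=np.dstack([n*D[...,None],D])
    W=(P-np.array(c['t']).ravel())@np.array(c['R'])
    W[D<=0]=np.nan
    return W
E
python3 - <<'E'
from h import *
np.set_printoptions(precision=4,suppress=True)
for n in ['top','scene']:
    c=capture(n); save(c,n+'1'); np.save(n+'W.npy',world(c)); np.save(n+'P.npy',c['pixels'])
    for l in ['shed','door','door_handle','red_engine','blue_van','tree','bus','house']:
        for r in recognise(l,c)[:4]:
            print(n,l,round(r['score'],2),w(c,r['at']))
print(sense())
E
```

```text
pics
top shed 0.56 [ 0.5268 -0.0441  0.0127]
top door 0.83 [ 0.5292 -0.0248  0.0671]
top door_handle 0.96 [ 0.5268 -0.0281  0.0708]
top door_handle 0.56 [0.68   0.0253 0.07  ]
top red_engine 0.86 [0.4897 0.3436 0.0486]
top red_engine 0.83 [0.674  0.3163 0.0474]
top red_engine 0.78 [0.547  0.1535 0.0563]
top red_engine 0.58 [0.3745 0.0676 0.0523]
top blue_van 0.98 [0.4709 0.1394 0.0669]
top blue_van 0.55 [ 0.5273 -0.0413  0.0142]
top tree 0.97 [0.6779 0.0269 0.0716]
top bus 0.64 [0.3707 0.0706 0.0522]
top bus 0.32 [ 0.5269 -0.0228  0.0706]
top house 0.56 [0.6585 0.1728 0.06  ]
top house 0.21 [0.3695 0.0689 0.0528]
scene door 0.89 [ 0.5401 -0.0156  0.0525]
scene door_handle 0.67 [ 0.5381 -0.0227  0.0543]
scene red_engine 0.89 [0.5678 0.1705 0.0508]
scene red_engine 0.88 [0.783  0.1226 0.0455]
scene red_engine 0.72 [0.6851 0.3249 0.049 ]
scene red_engine 0.71 [0.5015 0.3507 0.0453]
scene blue_van 0.71 [0.488  0.1442 0.0647]
scene bus 0.91 [0.3825 0.07   0.0483]
scene house 0.93 [0.6733 0.1801 0.0525]
{'time_s': 0.9, 'joints': array([-57.8935,  22.04  ,   0.4519,   0.0001, -68.4115, -14.8158]), 'joint_velocities': array([ 0.0153,  0.059 , -0.0374,  0.0684,  0.024 ,  0.0233]), 'effort': array([  0.0003, -39.0455,  18.7623,   4.2243,   0.0155,  -0.    ]), 'tcp_pos': array([ 0.1858, -0.5967,  0.2306]), 'ee_rot': array([[-0.9548, -0.2972,  0.    ],
       [-0.2972,  0.9548, -0.    ],
       [-0.    , -0.    , -1.    ]]), 'wrist_force': array([0.7193, 0.1967, 0.841 ]), 'moment': array([-0.0473, -0.0513,  0.0188]), 'gripper_width': 1.0004447388603}
```

View pics/top1.png

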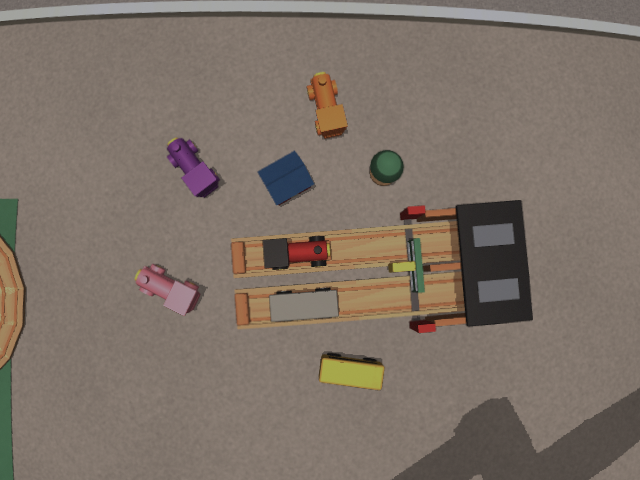

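View pics/scene1.png

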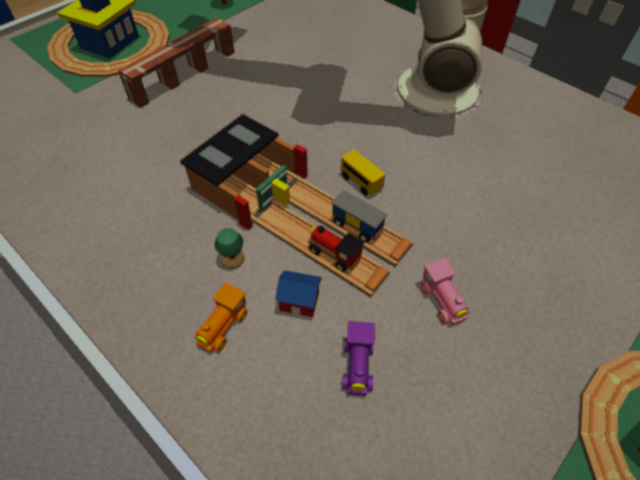

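Run:
```python
from h import *
np.set_printoptions(precision=4,suppress=True)
W=np.load('topW.npy');P=np.load('topP.npy').astype(int)
hsv=cv2.cvtColor(P.astype(np.uint8),cv2.COLOR_RGB2HSV)
z=W[...,2]
def rect(name,m):
    n,l,s,_=cv2.connectedComponentsWithStats(m.astype(np.uint8))
    for i in range(1,n):
        if s[i,4]<25: continue
        pts=W[l==i]
        r=cv2.minAreaRect((pts[:,:2]*1000).astype(np.float32))
        print(name,s[i,:5],'z',np.nanmedian(pts[:,2]).round(4),'c',np.round(r[0],1),'size',np.round(r[1],1),'ang',round(r[2],2))
h,s,v=hsv[...,0],hsv[...,1],hsv[...,2]
red=((h<8)|(h>172))&(s>150)&(v>70)
rect('red',red&(z>.03))
rect('jamb',red&(z>.07))
rect('yel',(h>24)&(h<34)&(s>150)&(z>.055)&(v>80))
rect('green',(h>40)&(h<90)&(s>60)&(z>.055))
rect('black',(v<45)&(z>.078))
rect('blk engine',(v<60)&(z>.055)&(z<.075))
rect('wood',(h<22)&(s>80)&(z>.0)&(z<.03))
rect('grey',(s<60)&(z>.055)&(z<.075)&(v>60))
```

```text
red [407 206  19   9 145] z 0.0788 c [614.6 -21.3] size [11.7 26. ] ang 7.74
red [288 241  40  22 686] z 0.0543 c [551.9 136.4] size [29.2 57.2] ang 6.03
red [418 323  18  10 137] z 0.0793 c [443.9 -38.5] size [11.4 26.5] ang 6.29
jamb [407 206  19   9 144] z 0.0789 c [614.6 -21.3] size [11.7 26. ] ang 7.74
jamb [418 323  18  10 137] z 0.0793 c [443.9 -38.5] size [11.4 26.5] ang 6.29
green [371 151  32  32 776] z 0.0715 c [682.2  20.4] size [46.9 47.4] ang 34.64
green [413 238  12  55 343] z 0.0712 c [534.5 -26.9] size [79. 10.] ang 5.72
black [ 456  200   76  126 4996] z 0.0851 c [ 540.3 -136.1] size [176.3 100.4] ang 6.44
black [469 285   9  15  38] z 0.0854 c [ 497.5 -107.2] size [18.8 12.9] ang 33.09
blk engine [371 150  32  33 264] z 0.0614 c [679.6  23.1] size [48.4 41.6] ang 49.94
blk engine [264 238  25  30 584] z 0.066 c [547.  182.4] size [41.7 34.1] ang 5.8
blk engine [315 246   7   8  43] z 0.0645 c [553.4 120.6] size [10.4  8.9] ang 1.56
blk engine [415 317  38  15  71] z 0.0628 c [453.1 -51.2] size [ 9.6 57.5] ang 21.01
wood [306  79  12  30 116] z 0.0221 c [803.2 138. 
[... 523 characters left out ...]
 26  133 2337] z 0.01 c [454.5 626.2] size [220.7  48.2] ang 2.58
wood [ 234  272  231   57 6718] z 0.0082 c [478.2  69. ] size [ 63.6 361.7] ang 5.92
wood [410 313  55  16 100] z 0.0186 c [454.9 -67.4] size [10.8 89.7] ang 16.0
wood [321 354  62  11  92] z 0.0222 c [388.1  62.9] size [97.4  5.9] ang 82.65
grey [412 240   3  21  40] z 0.0635 c [556.4 -19.7] size [29.5  2.3] ang 5.91
grey [414 271   4  20  52] z 0.0655 c [511.6 -23.3] size [28.1  2.6] ang 5.55
grey [141 277   6   6  29] z 0.0596 c [501.5 380.3] size [7.5 8.8] ang 2.19
grey [163 281  32  34 634] z 0.0601 c [475.9 325.2] size [35.7 41.3] ang 65.2
grey [ 269  290   70   32 1819] z 0.0642 c [471.  139.7] size [39.4 98.9] ang 5.93
```

Run:
```python
from h import *
np.set_printoptions(precision=4,suppress=True)
c=capture('wrist'); print(c['mount']); save(c,'w1')
o=np.array([530.6,-42.2]);a=np.radians(5.85);ux=np.array([np.sin(a),-np.cos(a)]);uy=np.array([np.cos(a),np.sin(a)])
for n,p in dict(door=(534.5,-26.9),handle=(527,-26.5),cab=(547,182.4),van=(471,139.7),jp=(614.6,-21.3),jm=(443.9,-38.5),trk=(556.2,76.4)).items():
    d=np.array(p)-o; print(n,d@ux,d@uy)
def S(x,y): return o+x*ux+y*uy
for n,p in dict(hopen=(-38,40),hopen_contact=(-38,27.4),openend=(-38,-17),mid=(-38,60),rear=(-260,40),endpush=(8,40)).items(): print(n,p,S(*p))
```

```text
[[ 0.0005 -0.9608 -0.2774  0.076 ]
 [ 1.      0.0005 -0.      0.0002]
 [ 0.0002 -0.2774  0.9608 -0.1537]
 [ 0.      0.      0.      1.    ]]
door -14.822814391353727 5.4391335265349765
handle -15.98516466652129 -1.9810377543599522
cab -221.75875396464497 39.20682389646053
van -187.027388151843 -40.749553139879325
jp -12.229501476035884 85.69276103410158
jm -12.517581241949232 -85.87135820430005
trk -115.37308194458748 37.55491928639316
hopen (-38, 40) [566.5186  -0.3209]
hopen_contact (-38, 27.4) [553.9842  -1.6052]
openend (-38, -17) [509.8154  -6.1306]
mid (-38, 60) [586.4144   1.7176]
rear (-260, 40) [543.8913 220.5229]
endpush (8, 40) [571.2071 -46.0814]
```

View pics/w1.png

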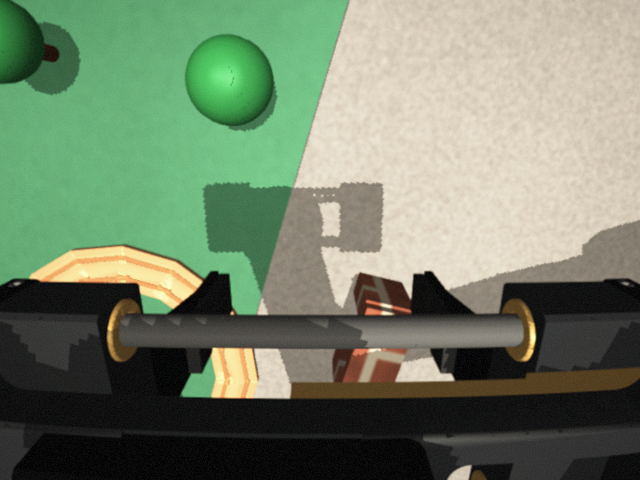

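Request:
apply_moves:
  plan:
    - [[0,0.65,1,0,0,0,0.114],[0,0.65,1,0,0,0,0.114],[0,0.65,1,0,0,0,0.114],[0,0.65,1,0,0,0,0.114],[0,0.65,1,0,0,0,0.114],[0,0.65,1,0,0,0,0.114],[0,0.65,1,0,0,0,0.114],[0,0.65,1,0,0,0,0.114],[0,0.65,1,0,0,0,0.114],[0,0.65,1,0,0,0,0.114],[0,0.65,1,0,0,0,0.114],[0,0.65,1,0,0,0,0.114]]

```text
time_s: 1.95
tcp_pos: [0.3839, -0.2875, 0.2305]
ee_rot: [[0.154, -0.988, 0.004], [-0.988, -0.154, -0.003], [0.003, -0.004, -1.0]]
wrist_force: [0.6, -0.9, -0.1]
gripper_width: 0.17
```

Request:
apply_moves:
  plan:
    - [[0,0.63,0.96,0,0,0,0],[0,0.63,0.96,0,0,0,0],[0,0.63,0.96,0,0,0,0],[0,0.63,0.96,0,0,0,0],[0,0.63,0.96,0,0,0,0],[0,0.63,0.96,0,0,0,0],[0,0.63,0.96,0,0,0,0],[0,0.63,0.96,0,0,0,0],[0,0.63,0.96,0,0,0,0],[0,0.63,0.9,0,0,0,0],[0,0.5,0.8,0,0,0,0],[0,0,0,0,0,0,0]]

```text
time_s: 2.95
tcp_pos: [0.5634, -0.0099, 0.2338]
ee_rot: [[0.166, -0.986, 0.013], [-0.986, -0.166, -0.003], [0.005, -0.013, -1.0]]
wrist_force: [0.1, -0.8, 0.2]
gripper_width: -0.001
```

Request:
apply_moves:
  plan:
    - [[0,0.44,0.42,0,0,0.013,-0.065],[0,0,0,-0.5,0,0,0],[0,0,0,-1,0,0,0],[0,0,0,-1,0,0,0],[0,0,0,-1,0,0,0],[0,0,0,-0.8,0,0,0],[0,0,0,-0.4,0,0,0],[0,0,0,0,0,0,0]]

```text
time_s: 3.62
tcp_pos: [0.5749, 0.0008, 0.1142]
ee_rot: [[0.101, -0.995, 0.005], [-0.995, -0.101, -0.003], [0.003, -0.005, -1.0]]
wrist_force: [-0.0, 0.3, 0.7]
gripper_width: 0.008
```

Run:
```python
from h import *
c=capture('top'); save(c,'t2'); c=capture('scene'); save(c,'s2')
```

```text
(no output)
```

View pics/s2.png

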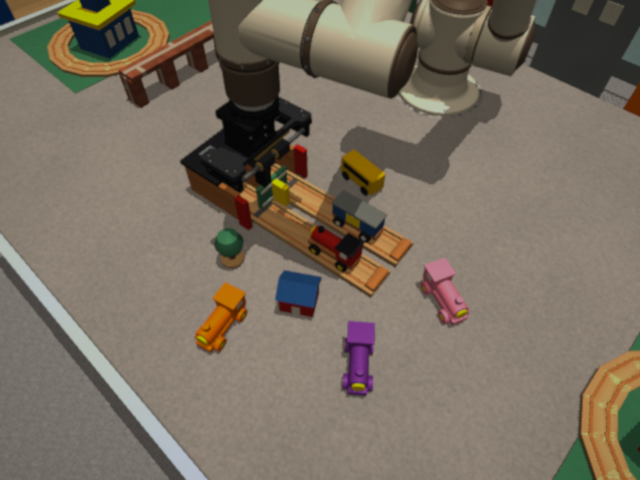

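Request:
apply_moves:
  plan:
    - [[0,0,0,-0.8,0,0,0],[0,0,0,-0.8,0,0,0],[0,0,0,-0.6,0,0,0],[0,0,0,-0.4,0,0,0],[0,0,0,-0.16,0,0,0],[0,0,0,0,0,0,0]]

```text
time_s: 4.22
tcp_pos: [0.5835, 0.0014, 0.055]
ee_rot: [[0.103, -0.994, 0.029], [-0.995, -0.103, 0.001], [0.002, -0.029, -1.0]]
wrist_force: [-0.4, -0.5, 0.4]
gripper_width: 0.005
```

Request:
apply_moves:
  plan:
    - [[0,-0.3,0,-0.2,0,0.029,0],[0,0,0,-0.16,0,0,0],[0,0,0,0,0,0,0],[0,0,0,0,0,0,0]]

```text
time_s: 4.55
tcp_pos: [0.5777, 0.0018, 0.0486]
ee_rot: [[0.104, -0.995, 0.004], [-0.995, -0.104, 0.002], [-0.002, -0.004, -1.0]]
wrist_force: [0.7, -0.3, 0.6]
gripper_width: 0.006
```

Request:
apply_moves:
  plan:
    - [[0,-0.2,-0.02,0,0,0,0],[0,-0.2,-0.02,0,0,0,0],[0,-0.2,-0.02,0,0,0,0],[0,-0.14,-0.014,0,0,0,0],[0,-0.14,-0.014,0,0,0,0],[0,-0.14,-0.014,0,0,0,0],[0,-0.14,-0.014,0,0,0,0],[0,-0.14,-0.014,0,0,0,0],[0,-0.14,-0.014,0,0,0,0],[0,-0.14,-0.014,0,0,0,0],[0,-0.14,-0.014,0,0,0,0],[0,-0.14,-0.014,0,0,0,0]]

```text
time_s: 5.55
tcp_pos: [0.5304, -0.0025, 0.0511]
ee_rot: [[0.105, -0.994, 0.014], [-0.994, -0.105, 0.004], [-0.003, -0.014, -1.0]]
wrist_force: [2.0, -0.0, -0.2]
gripper_width: 0.005
```

Request:
apply_moves:
  plan:
    - [[0,-0.12,-0.012,-0.02,0,0.005,0],[0,-0.12,-0.012,-0.02,0,0.005,0],[0,-0.12,-0.012,-0.02,0,0,0],[0,-0.1,-0.01,0,0,0,0],[0,-0.08,-0.008,0,0,0,0],[0,-0.04,-0.004,0,0,0,0],[0,0,0,0,0,0,0]]

```text
time_s: 6.13
tcp_pos: [0.5151, -0.0041, 0.0507]
ee_rot: [[0.106, -0.994, 0.006], [-0.994, -0.106, 0.004], [-0.004, -0.006, -1.0]]
wrist_force: [1.4, 0.8, 1.8]
gripper_width: 0.007
```

Run:
```python
from h import *
c=capture('scene'); save(c,'s3')
for l in ['door','door_handle']: print([ (r['score'],w(c,r['at'])) for r in recognise(l,c)])
```

```text
[(0.52, array([ 5.03137612e-01, -4.41840548e-04,  3.57138489e-02]))]
[(0.48, array([ 0.5060003 , -0.00417949,  0.03402713]))]
```

View pics/s3.png

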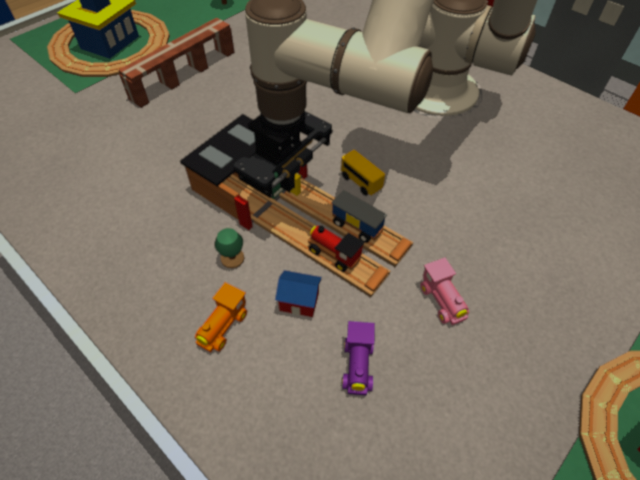

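Request:
apply_moves:
  plan:
    - [[0,-0.08,-0.008,0,0,0,0],[0,-0.06,-0.006,0,0,0,0],[0,0,0,0,0,0,0],[0,0.3,0.03,0,0,0,0],[0,0.4,0.04,0,0,0,0],[0,0,0,0.6,0,0,0],[0,0,0,1,0,0,0],[0,0,0.6,1,0,0,0],[0,0,1,0.4,0,0,0],[0,0,1,0,0,0,0],[0,0,1,0,0,0,0],[0,0,1,0,0,0,0]]

```text
time_s: 7.28
tcp_pos: [0.529, 0.1123, 0.1257]
ee_rot: [[0.095, -0.995, -0.01], [-0.995, -0.095, 0.002], [-0.003, 0.01, -1.0]]
wrist_force: [0.1, 0.1, -0.7]
gripper_width: 0.003
```

Request:
apply_moves:
  plan:
    - [[0,0.1,1,0,0,0,0],[0,0.1,1,0,0,0,0],[0,0.1,0.9,0,0,0,0],[0,0.1,0.7,0,0,0,0],[0,0.1,0.4,0,0,0,0],[0,0,0.1,0,0,0,0],[0,0,0,0,0,0,0]]

```text
time_s: 7.87
tcp_pos: [0.5431, 0.2248, 0.1234]
ee_rot: [[0.098, -0.995, -0.016], [-0.995, -0.098, -0.001], [-0.001, 0.016, -1.0]]
wrist_force: [-0.5, 0.2, 0.2]
gripper_width: 0.006
```

Run:
```python
from h import *
np.set_printoptions(precision=4,suppress=True)
c=capture('top'); save(c,'t3'); W=world(c)
for l in ['door','door_handle']: print([ (r['score'],w(c,r['at'])) for r in recognise(l,c)])
print(sense()['tcp_pos'])
P=c['pixels'];hsv=cv2.cvtColor(P,cv2.COLOR_RGB2HSV)
h,s=hsv[...,0],hsv[...,1]
m=(h>40)&(h<90)&(s>60)&(W[...,2]>.055)&(W[...,0]<.62)
n,l,st,_=cv2.connectedComponentsWithStats(m.astype(np.uint8))
for i in range(1,n):
    if st[i,4]>40: print(st[i],cv2.minAreaRect((W[l==i][:,:2]*1000).astype(np.float32)))
```

```text
[(0.79, array([ 0.4952, -0.0284,  0.0658]))]
[(0.64, array([ 0.4932, -0.0307,  0.0701]))]
[0.5428 0.2235 0.1236]
[415 265  12  54 349] ((495.89703369140625, -30.913211822509766), (78.19268035888672, 10.031658172607422), 6.35774040222168)
```

View pics/t3.png

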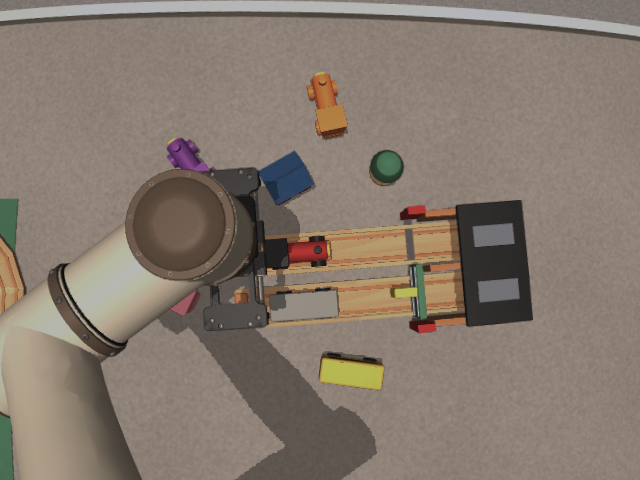

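Request:
apply_moves:
  plan:
    - [[0,0,0.1,-0.6,0,-0.016,0],[0,0,0.1,-0.9,0,0,0],[0,0,0,-0.8,0,0,0],[0,0,0,-0.5,0,0,0],[0,0,0,-0.2,0,0,0],[0,0,0,0,0,0,0]]

```text
time_s: 8.52
tcp_pos: [0.5436, 0.2224, 0.0491]
ee_rot: [[0.089, -0.996, 0.004], [-0.996, -0.089, 0.001], [-0.001, -0.004, -1.0]]
wrist_force: [0.2, 0.7, -0.3]
gripper_width: 0.003
```

Request:
apply_moves:
  plan:
    - [[0,0.01,-0.1,-0.2,0,0,0.013],[0,0.01,-0.1,-0.05,0,0,0],[0,0.015,-0.15,0,0,0,0],[0,0.015,-0.15,0,0,0,0],[0,0.02,-0.2,0,0,0,0],[0,0.02,-0.2,0,0,0,0],[0,0.02,-0.2,0,0,0,0],[0,0.02,-0.2,0,0,0,0],[0,0.025,-0.25,0,0,0,0],[0,0.025,-0.25,0,0,0,0],[0,0.025,-0.25,0,0,0,0],[0,0.025,-0.25,0,0,0,0]]

```text
time_s: 9.52
tcp_pos: [0.5526, 0.1605, 0.0471]
ee_rot: [[0.103, -0.995, 0.012], [-0.995, -0.103, 0.007], [-0.006, -0.013, -1.0]]
wrist_force: [0.6, 1.3, 0.2]
gripper_width: 0.006
```

Run:
```python
from h import *
c=capture('top'); save(c,'t4')
c=capture('scene'); save(c,'s4')
```

```text
(no output)
```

View pics/s4.png

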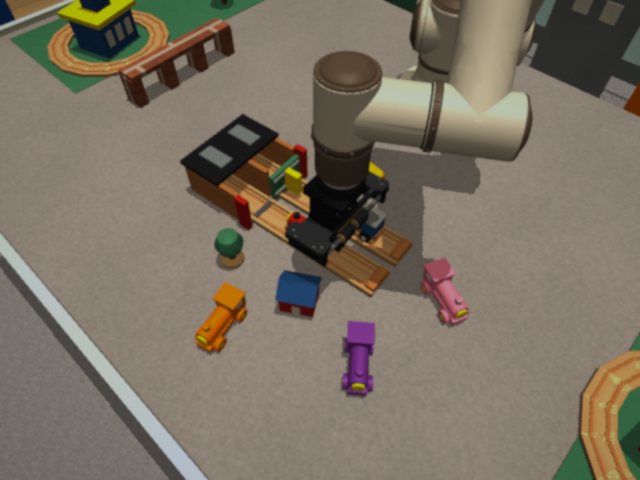

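View pics/t4.png

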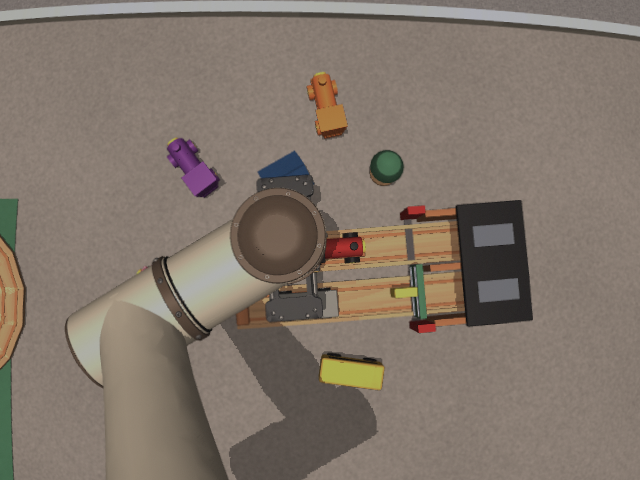

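Request:
apply_moves:
  plan:
    - [[0,0.015,-0.25,-0.05,-0.005,0.01,0],[0,0.015,-0.27,-0.05,0,0,0],[0,0.015,-0.27,-0.02,0,0.003,0],[0,0.015,-0.27,-0.02,0,0,0],[0,0.015,-0.27,-0.01,0,0.003,0],[0,0.015,-0.27,-0.01,0,0,0],[0,0.015,-0.27,-0.01,0,0.003,0],[0,0.015,-0.27,-0.01,0,0,0],[0,0.015,-0.27,-0.01,0,0,0],[0,0.015,-0.27,-0.01,0,0,0],[0,0.015,-0.27,-0.01,0,0,0],[0,0.015,-0.27,-0.01,0,0,0]]

```text
time_s: 10.62
tcp_pos: [0.5605, 0.0749, 0.0437]
ee_rot: [[0.105, -0.994, -0.001], [-0.994, -0.105, 0.006], [-0.006, 0.0, -1.0]]
wrist_force: [-0.0, 3.5, 2.5]
gripper_width: 0.005
```

Request:
apply_moves:
  plan:
    - [[0,0.01,-0.2,-0.01,-0.005,0,0],[0,0.01,-0.2,0,0,0,0],[0,0.01,-0.2,0,0,0,0],[0,0.01,-0.2,0,0,0,0],[0,0.015,-0.2,0,0,0,0],[0,0.015,-0.2,0,0,0,0],[0,0.015,-0.2,0,0,0,0],[0,0.015,-0.2,0,0,0,0]]

```text
time_s: 11.28
tcp_pos: [0.5629, 0.0302, 0.0433]
ee_rot: [[0.105, -0.994, -0.002], [-0.994, -0.105, 0.0], [-0.0, 0.002, -1.0]]
wrist_force: [0.5, 2.4, 3.0]
gripper_width: 0.006
```

Run:
```python
from h import *
c=capture('top'); save(c,'t5')
c=capture('scene'); save(c,'s5')
```

```text
(no output)
```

View pics/s5.png

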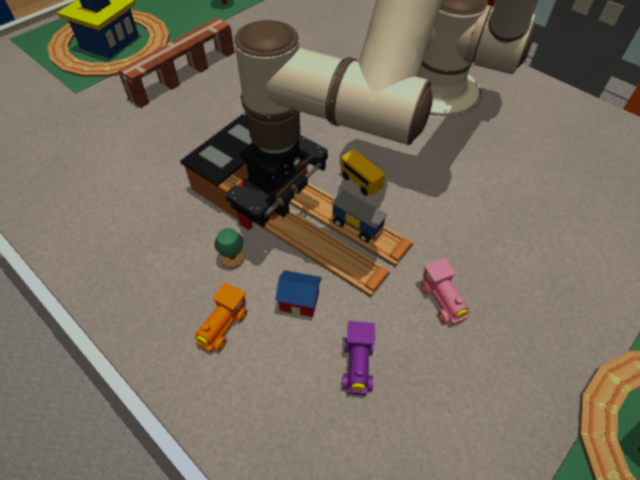

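View pics/t5.png

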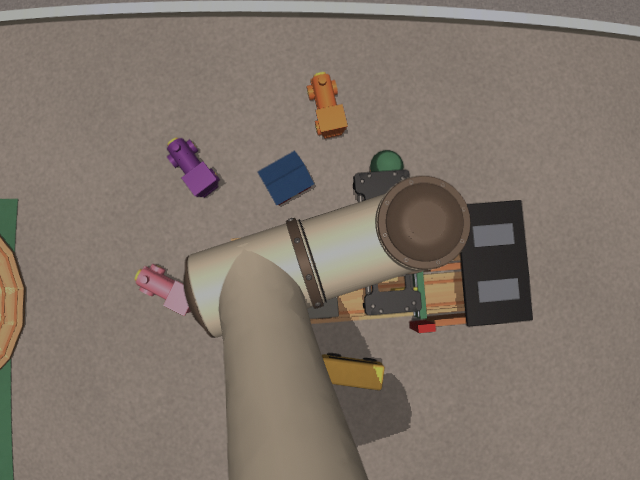

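Request:
apply_moves:
  plan:
    - [[0,0.022,-0.2,0,0,0,0],[0,0.022,-0.2,0,0,0,0],[0,0.022,-0.2,0,0,0,0],[0,0.022,-0.2,0,0,0,0],[0,0.022,-0.2,0,0,0,0],[0,0.022,-0.2,0,0,0,0],[0,0.022,-0.2,0,0,0,0],[0,0.022,-0.2,0,0,0,0],[0,0.022,-0.2,0,0,0,0],[0,0.022,-0.2,0,0,0,0]]

```text
time_s: 12.22
tcp_pos: [0.5679, -0.0248, 0.0427]
ee_rot: [[0.105, -0.995, -0.004], [-0.995, -0.105, -0.0], [-0.0, 0.004, -1.0]]
wrist_force: [0.0, 3.3, 2.2]
gripper_width: 0.005
```

Request:
apply_moves:
  plan:
    - [[0,0.02,-0.16,0,0,0,0],[0,0.02,-0.16,0,0,0,0],[0,0.02,-0.16,0,0,0,0],[0,0.02,-0.16,0,0,0,0],[0,0.01,-0.12,0,0,0,0],[0,0.01,-0.1,0,0,0,0],[0,0,-0.06,0,0,0,0],[0,0,0,0,0,0,0]]

```text
time_s: 12.88
tcp_pos: [0.5706, -0.0514, 0.0427]
ee_rot: [[0.103, -0.995, -0.004], [-0.995, -0.103, -0.0], [-0.0, 0.004, -1.0]]
wrist_force: [-0.3, 2.8, 1.5]
gripper_width: 0.006
```

Request:
apply_moves:
  plan:
    - [[0,-0.03,0.3,0,0,0,0],[0,-0.06,0.6,0,0,0,0],[0,-0.1,1,0,0,0,0],[0,-0.1,1,0.5,0,0,0],[0,0,1,1,0,0,0],[0,0,1,1,0,0,0],[0,0,1,1,0,0,0],[0,0,1,0,0,0,0],[0,0,1,0,0,0,0],[0,0,0.6,0,0,0,0],[0,0,0,0,0,0,0]]

```text
time_s: 13.8
tcp_pos: [0.5529, 0.1677, 0.1287]
ee_rot: [[0.099, -0.995, -0.023], [-0.995, -0.099, -0.01], [0.007, 0.024, -1.0]]
wrist_force: [-0.7, 0.5, -0.3]
gripper_width: 0.003
```

Run:
```python
from h import *
c=capture('top'); save(c,'t6'); W=world(c)
c=capture('scene'); save(c,'s6')
o=np.array([.5306,-.0422]);a=np.radians(5.85);ux=np.array([np.sin(a),-np.cos(a)]);uy=np.array([np.cos(a),np.sin(a)])
for l in ['red_engine','door_handle','blue_van']:
  for r in recognise(l,c): p=w(c,r['at']); print(l,r['score'],p,(p[:2]-o)@ux,(p[:2]-o)@uy)
# top-view points in +y bay open part
d=W[...,:2]-o; x=d@ux; y=d@uy
m=(y>.02)&(y<.06)&(x>-.05)&(x<.05)&(W[...,2]>.04)
for xb in np.arange(-.05,.05,.004):
    k=m&(x>=xb)&(x<xb+.004)
    if k.sum(): print(round(xb,3),k.sum(),np.median(W[...,2][k]))
```

```text
red_engine 0.93 [0.50151389 0.34865382 0.04582545] -0.39178289344216294 0.010902924598473657
red_engine 0.76 [ 0.57824662 -0.06715765  0.06167762] 0.02968402833749982 0.04485469246058351
red_engine 0.63 [0.68327206 0.32204325 0.05110042] -0.3467853097324153 0.1890022568633544
red_engine 0.57 [0.7864619  0.12516781 0.04329295] -0.1404175990614247 0.2715882813733633
door_handle 0.79 [ 0.49915164 -0.0230948   0.05438805] -0.022211064908618468 -0.0293372977477227
blue_van 0.93 [0.48362199 0.16922206 0.05665931] -0.2151092084801144 -0.025184281103129685
blue_van 0.2 [ 0.58004737 -0.06544133  0.05982786] 0.028160191888572758 0.04682099046482156
0.022 106 0.05594977986937309
0.026 73 0.06618742179759336
0.03 65 0.06602446926837702
0.034 69 0.06599133328768496
0.038 71 0.06560467782442461
0.042 131 0.06793847556752075
0.046 108 0.08477088235971822
```

View pics/t6.png

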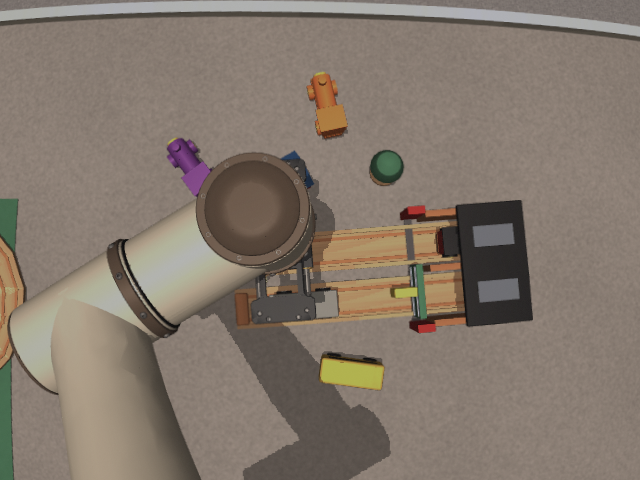

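View pics/s6.png

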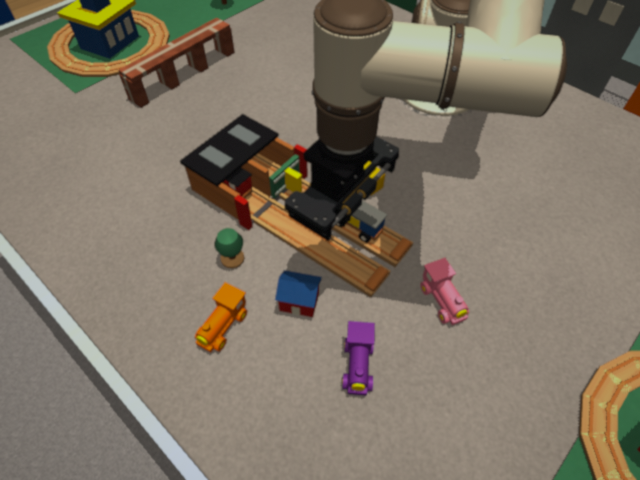

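Request:
apply_moves:
  plan:
    - [[0,-0.4,-0.7,0,0.01,-0.023,0],[0,-0.5,-0.95,0,0,0,0],[0,-0.5,-0.95,0,0,0,0],[0,-0.5,-0.95,0,0,0,0],[0,-0.5,-0.95,0,0,0,0],[0,-0.5,-0.95,0,0,0,0],[0,-0.4,-0.8,0,0,0,0],[0,-0.2,-0.4,0,0,0,0],[0,-0.05,-0.1,0,0,0,0],[0,0,0,0,0,0,0]]

```text
time_s: 14.88
tcp_pos: [0.4567, -0.0203, 0.1259]
ee_rot: [[0.082, -0.997, -0.005], [-0.997, -0.082, -0.003], [0.002, 0.005, -1.0]]
wrist_force: [-0.5, -0.1, 0.6]
gripper_width: 0.005
```

Request:
apply_moves:
  plan:
    - [[0,0.16,0.45,0,0,0,0.02],[0,0,0,-0.6,0,0,0],[0,0,0,0,0,0,0]]

```text
time_s: 15.13
tcp_pos: [0.4637, -0.0068, 0.1114]
ee_rot: [[0.103, -0.995, -0.001], [-0.995, -0.103, -0.002], [0.002, 0.001, -1.0]]
wrist_force: [0.6, 0.1, 0.1]
gripper_width: 0.007
```

Request:
apply_moves:
  plan:
    - [[0,-0.2,-0.1,-0.3,0,0,0],[0,0,0,-0.6,0,0,0],[0,-0.05,0,-0.6,0,0,0],[0,-0.05,0,-0.5,0,0,0],[0,0,0,-0.3,0,0,0],[0,0,0,-0.1,0,0,0],[0,0,0,0,0,0,0]]

```text
time_s: 15.72
tcp_pos: [0.4602, -0.0039, 0.0495]
ee_rot: [[0.113, -0.994, 0.004], [-0.994, -0.113, -0.002], [0.002, -0.004, -1.0]]
wrist_force: [-0.2, 0.2, 0.2]
gripper_width: 0.003
```

Request:
apply_moves:
  plan:
    - [[0,0.1,-0.2,-0.05,0,0,-0.008],[0,0.12,0.012,-0.02,0,0,0],[0,0.12,0.012,0,0,0,0],[0,0.12,0.012,0,0,0,0],[0,0.12,0.012,0,0,0,0],[0,0.12,0.012,0,0,0,0],[0,0.12,0.012,0,0,0,0],[0,0.12,0.012,0,0,0,0],[0,0.12,0.012,0,0,0,0],[0,0.12,0.012,0,0,0,0],[0,0.12,0.012,0,0,0,0],[0,0.12,0.012,0,0,0,0]]

```text
time_s: 16.72
tcp_pos: [0.4988, -0.0054, 0.0497]
ee_rot: [[0.105, -0.995, 0.004], [-0.995, -0.105, -0.001], [0.001, -0.004, -1.0]]
wrist_force: [-1.7, 0.7, 0.4]
gripper_width: 0.002
```

Request:
apply_moves:
  plan:
    - [[0,0.12,0.012,-0.01,0,0,0],[0,0.12,0.012,-0.01,0,0,0],[0,0.12,0.012,-0.01,0,0,0],[0,0.12,0.012,0,0,0,0],[0,0.12,0.012,0,0,0,0],[0,0.12,0.012,0,0,0,0],[0,0.12,0.012,0,0,0,0],[0,0.12,0.012,0,0,0,0],[0,0.1,0.01,0,0,0,0],[0,0.08,0.008,0,0,0,0],[0,0.06,0.006,0,0,0,0]]

```text
time_s: 17.63
tcp_pos: [0.5331, -0.0019, 0.0493]
ee_rot: [[0.105, -0.994, 0.005], [-0.994, -0.105, -0.001], [0.001, -0.005, -1.0]]
wrist_force: [-2.5, 1.4, 1.9]
gripper_width: 0.007
```

```bash
cat > door.py <<'E'
from h import *
import sys
c=capture('top'); save(c,sys.argv[1]); W=world(c)
P=c['pixels'];hsv=cv2.cvtColor(P,cv2.COLOR_RGB2HSV)
h,s,v=hsv[...,0],hsv[...,1],hsv[...,2]
o=np.array([530.6,-42.2]);a=np.radians(5.85);ux=np.array([np.sin(a),-np.cos(a)]);uy=np.array([np.cos(a),np.sin(a)])
d=W[...,:2]*1000-o;x=d@ux;y=d@uy;z=W[...,2]
m=(h>40)&(h<90)&(s>60)&(z>.055)&(x>-30)&(x<0)&(abs(y)<90)
print('door y',np.percentile(y[m],[1,50,99]),m.sum())
r=((h<8)|(h>172))&(s>150)&(v>70)&(z>.07)&(x>-30)&(x<5)
print('jamb+ y',np.percentile(y[r&(y>0)],[2,50,98]))
t=sense();p=t['tcp_pos'][:2]*1000-o;print('tcp',p@ux,p@uy,t['wrist_force'])
c=capture('scene'); save(c,sys.argv[1]+'s')
E
python3 door.py t7
```

```text
Traceback (most recent call last):
  File "door.py", line 9, in <module>
    print('door y',np.percentile(y[m],[1,50,99]),m.sum())
                   ~~~~~~~~~~~~~^^^^^^^^^^^^^^^^
IndexError: index -1 is out of bounds for axis 0 with size 0
```

Run:
```python
import cv2
a=cv2.imread('pics/t7.png')[190:340,380:540];b=cv2.imread('pics/t7s.png')[110:260,170:400]
cv2.imwrite('pics/t7c.png',cv2.hconcat([cv2.resize(a,(320,300)),cv2.resize(b,(460,300))]))
```

```text
[ WARN:0@0.030] global loadsave.cpp:275 findDecoder imread_('pics/t7s.png'): can't open/read file: check file path/integrity
Traceback (most recent call last):
TypeError: 'NoneType' object is not subscriptable
```

Request:
apply_moves:
  plan:
    - [[0,0.06,0.006,0,0,0,0],[0,0.06,0.006,0,0,0,0],[0,0.06,0.006,0,0,0,0],[0,0.06,0.006,0,0,0,0],[0,0.05,0.005,0,0,0,0],[0,0.04,0.004,0,0,0,0]]

```text
time_s: 18.18
tcp_pos: [0.5421, -0.001, 0.0493]
ee_rot: [[0.105, -0.994, 0.005], [-0.994, -0.105, -0.001], [0.001, -0.005, -1.0]]
wrist_force: [-1.6, 0.8, 1.2]
gripper_width: 0.003
```

Request:
apply_moves:
  plan:
    - [[0,0.04,0.004,0,0,0,0],[0,0.04,0.004,0,0,0,0],[0,0.04,0.004,0,0,0,0]]

```text
time_s: 18.43
tcp_pos: [0.5454, -0.0007, 0.0493]
ee_rot: [[0.105, -0.994, 0.005], [-0.994, -0.105, -0.001], [0.001, -0.005, -1.0]]
wrist_force: [-1.5, 1.2, 1.7]
gripper_width: 0.002
```

Request:
apply_moves:
  plan:
    - [[0,0.04,0.004,0,0,0,0],[0,0.04,0.004,0,0,0,0]]

```text
time_s: 18.6
tcp_pos: [0.5475, -0.0004, 0.0493]
ee_rot: [[0.105, -0.994, 0.005], [-0.994, -0.105, -0.001], [0.001, -0.005, -1.0]]
wrist_force: [-1.5, 0.8, 1.5]
gripper_width: 0.007
```

Request:
apply_moves:
  plan:
    - [[0,0.03,0.003,0,0,0,0],[0,0.03,0.003,0,0,0,0]]

```text
time_s: 18.77
tcp_pos: [0.5493, -0.0003, 0.0493]
ee_rot: [[0.105, -0.994, 0.005], [-0.994, -0.105, -0.001], [0.001, -0.005, -1.0]]
wrist_force: [-1.7, 0.4, 1.2]
gripper_width: 0.005
```

Request:
apply_moves:
  plan:
    - [[0,0.03,0.003,0,0,0,0],[0,0.03,0.003,0,0,0,0]]

```text
time_s: 18.93
tcp_pos: [0.5501, -0.0002, 0.0492]
ee_rot: [[0.105, -0.994, 0.003], [-0.994, -0.105, -0.001], [0.001, -0.003, -1.0]]
wrist_force: [-3.8, 1.5, 3.2]
gripper_width: 0.006
```

Request:
apply_moves:
  plan:
    - [[0,0.03,0.003,0,0,0,0],[0,0.03,0.003,0,0,0,0]]

```text
time_s: 19.1
tcp_pos: [0.55, -0.0002, 0.0493]
ee_rot: [[0.105, -0.995, -0.0], [-0.995, -0.105, -0.002], [0.002, 0.001, -1.0]]
wrist_force: [-5.1, 1.9, 3.8]
gripper_width: 0.004
```

Request:
apply_moves:
  plan:
    - [[0,-0.2,-0.02,0,0,0,0],[0,-0.4,-0.04,0,0,0,0],[0,0,0.2,0.6,0,0,0],[0,0,0.2,1,0,0,0],[0,0,0,1,0,0,0],[0,0,0.8,1,0,0,0],[0,-0.4,1,0.5,0,0,0],[0,-0.4,1,0.5,0,0,0],[0,-0.4,1,0,0,0,0],[0,-0.4,1,0,0,0,0],[0,0,1,0,0,0,0],[0,0,0,0,0,0,0]]

```text
time_s: 20.1
tcp_pos: [0.4932, 0.1574, 0.1693]
ee_rot: [[0.099, -0.995, 0.02], [-0.995, -0.099, 0.007], [-0.005, -0.02, -1.0]]
wrist_force: [0.4, -0.1, 0.2]
gripper_width: 0.005
```

```bash
python3 door.py t8
python3 - <<'E'
import cv2
a=cv2.imread('pics/t8.png');b=cv2.imread('pics/t8s.png')
cv2.imwrite('pics/t8c.png',cv2.hconcat([cv2.resize(a,(400,300)),cv2.resize(b[100:270,170:400],(400,300))]))
E
```

```text
door y [ 1.01637031 40.21360191 78.80046557] 349
jamb+ y [79.95978283 85.12868967 90.8205354 ]
tcp -200.90651997192188 -17.639107468482674 [-0.83544932 -0.07321749 -0.30374223]
```

View pics/t8c.png

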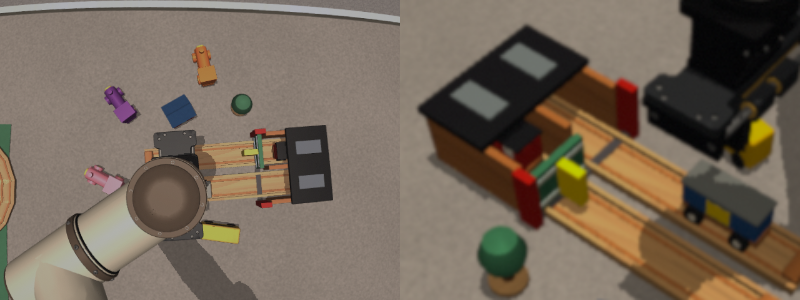

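Door centre is at y 40.2 against the jamb, with the engine inside. The arm is clear, so I'm handing in.

```bash
python3 -c "
from station import finish_job
print(finish_job())"
```

```text
the job is handed in; nothing more can be done
None
```

The red engine is fully in the +y bay at the end of its own track, and the green door is shut across that bay. I handed in at about 20 s; no verdict was reported.

- **Order of work:** I first slid the door aside towards the -y bay until it cleared the engine's path, stopping short of its far end. Then I pushed the engine in along its track. Last, I slid the door back at up to 36 mm/s, slowing to about 9 mm/s for the last few millimetres. When it met the jamb, the wrist force rose from about 1.7 N to 5 N without the door moving further.
- **Engine:** its rear stood about 22 mm inside the mouth before I shut the door.
- **Door:** its centre measured at shed y +40.2 mm, where 40 is shut. Its visible edge read about 79 mm against the jamb face at 80 mm, which is within measuring error.
- **Other toys:** in the last pictures the van, tree, bus and house looked to be where they started. I checked this by eye and did not measure it. The arm hid part of the van and bus from the top camera.
- **Failed check:** one camera measurement of the door failed while the arm was blocking the view, so I relied on the wrist force for the final closing.

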